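# Clip a car control board into the reader and bring the magnifier over its chip

## Task

Load the green car control board into the reader: lay it on the grey stage and slide it in, yellow lip first, under the two sprung clips until both ride over the lip and snap down behind it and the board is home at the yellow stop. Then swing the magnifier by its red knob until the lens is centred over the board's red chip, and let go. Leave the blue board and the other things on the bench where they are.

Things in the scene. Friction and masses are not known exactly. Their poses are not given: they have to be found in the camera images.
- reader: Fixed black board reader, 213 x 130 mm, 22 mm tall; its upper face is the grey stage. Origin: bench level, under the centre of a board that is home. +x is the direction in which the board slides in, +z up. In this frame (mm) it spans x -110 to 103, y -80 to 50; the face of the yellow stop (26 wide, 9 high) is at x = 45, where the board's leading edge ends.
- reader_home (a point): Point on the stage surface where the middle of the board's underside comes when home; axes as reader.
- reader_entry (a point): Point on the stage surface 60 mm before home (reader x = -60 mm). A board whose middle is set down here, pointing along +x, lies flat on the open stage clear of guides and clips. Ahead stand two low aluminium side guides, 6 mm high, inner faces at reader y = +-37 mm from x = 8 to 42 mm, flaring out to y = +-43 at x = -14.
- clip_a (a joint): Sprung steel clip at reader y = +24 mm, 12 mm wide, hinged beyond the stop; angle in rad. 0: at rest, nose 1 mm above the bare stage; about 0.07: nose on a board's 5 mm plate; about 0.15: on top of the lip. A board pushed along +x lifts it; it presses with 1 to 2 N; both together resist the push with about 4 to 8 N if the board is not also pressed on the stage. Not handled directly.
- clip_b (a joint): The same clip at reader y = -24 mm.
- clip_a_nose (a point): Underside of the nose of clip_a, where it presses on the board: reader x = 32 mm. From it an upturned tip reaches back to x = 10 mm, up to 13 mm above the stage.
- clip_b_nose (a point): Underside of the nose of clip_b.
- board_mid (a point): Centre of the plate of the loose green board, half-way up its 5 mm (90 x 70 x 5 mm, about 90 g). Board axes: +x towards the edge with the yellow lip, +z up. The lip is a rounded yellow bar across the board, 4 mm high above the plate, centred 41 mm ahead of the middle. Home, it has its +x along the reader's +x.
- board_plug (a point): Centre of the green board's black plug housing, to be gripped: 30 mm along the board's x, 20 mm along its y, 26 mm tall, standing on the plate 22 mm behind the board's middle. Its centre is 18 mm and its top 31 mm above the board's underside. Axes as the board.
- board_chip (a point): Upper face of the green board's red chip (14 x 14 mm, 3 mm high), 5 mm ahead of the board's middle on its centre line.
- magnifier (a joint): Swivel angle of the magnifier arm about its upright post, rad. 0: lens centre exactly over the chip of a board that is home. It grows as the arm swings clockwise seen from above, away from the board to beyond the stop end; it starts swung away, has light friction and stays where it is left. Range -0.4 to 2.2.
- magnifier_pivot (a point): On the axis of the magnifier's post, at reader x = 80, y = -62 mm, 100 mm above the bench. The post top and arm top are 105 mm above the bench.
- magnifier_knob (a point): Grip point of the red upright knob on the magnifier arm, 50 mm from the post axis towards the lens: round, 16 mm diameter, from 105 mm to 138 mm above the bench; this point is 121 mm above the bench.
- lens_center (a point): Centre of the round lens (white ring 60 mm outside diameter, 10 mm thick, its underside 95 mm above the bench), 97 mm from the post axis, on the line through the knob.
- spare_mid (a point): Centre of the plate of the loose blue board (same shape, white lip, grey chip); not to be moved.
- tester_mid (a point): Middle of a loose grey and green hand-held tester, 200 x 85 x 36 mm, lying flat; not to be moved.
- fob_mid (a point): Middle of a loose black car key fob, 55 x 34 x 14 mm, with a 42 mm steel blade; not to be moved.
- driver_grip (a point): Handle of a loose screwdriver lying on the bench; not to be moved.
There are look-alikes about, which are no part of the job. What is shaped like the part that bears board_mid but pink is not meant. What is shaped like the reader but pink is not meant.

How it is judged:
By the outcome, as a careful person would: the job done as asked, in the order asked, and still so for the second after the job is handed in, with the robot touching nothing.
It also fails if it takes over 48 s, if anything falls off the work surface, if the arm or the gripper's body presses on something with over 40 N, if the wrist force passes 120 N, or if a joint passes its speed limit or range.

## Robot

A 6-joint arm with a two-finger parallel gripper is mounted at the origin on the work surface. World frame = base frame: x ahead of the robot, y to its left, z up, the work surface at z = 0. Lengths are in m, angles in rad, forces in N, time in s.
With the tool pointing down it reaches from about 0.25 to 0.775 m from the base axis. Payload 4 kg.
Tool frame: the origin (TCP) lies at the centre of the arm's flange, where the gripper is bolted on; the fingertips stand 199 mm ahead of it and the grasp point (between the pads) lies 180 mm ahead of it (robot.tcp_to_tips is the z of the fingertips in the tool frame, in m); z points along the fingers, y is the line along which they close (so a half turn about z gives the same grasp; the last joint's range is limited). The gripper opens to 94 mm and grips with 3 to 60 N. Pads are 16 mm wide; open, the fingers measure 119 mm over their backs; the gripper's body (75 mm by 177 mm) begins 78 mm behind the grasp point.
Start: joints at [-1.347, 0.087, 1.371, -0, 1.684, -0.103], TCP at [0.177, -0.521, 0.405] pointing down, gripper open.
Joint ranges: [-3.1, 3.1], [-0.76, 2.03], [0.27, 2.55], [-1.08, 4.22], [0.17, 2.65], [-2.57, 2.57]. Speed limits (rad/s): [2.79, 2.79, 3.14, 3.14, 3.14, 3.14].

## Interface

Orientations are given as [roll, pitch, yaw] about the fixed x, y, z axes, in that order (R = Rz(yaw) Ry(pitch) Rx(roll)).
In Python, from bench import robot gives the robot as it stands.
- The arm moves only by the tool play_rows, never from a script. Its arguments are lists of equal length, an entry for each row: "translation": the shift along the tool's x, y, z scaled (see below), a list of three; "twist": the turn, a rotation vector about the tool's x, y, z scaled (see below), a list of three; "gripper": the opening, from -1 (shut) to 1 (fully open). A call has 1 to 8 rows; each row shifts and turns the commanded pose from where the row before left it, along the tool's axes as they then stand; what a row does not reach is not made up. The controller multiplies each number of a shift by 0.04 m and each number of a turn by 0.1 rad. A row lasts 1/10 s, in which the tool goes at most 50 mm and 8.59 degrees, less where a joint would pass 70% of its speed; a pose out of reach is approached as far as the arm can. A call with a number of a shift or a turn outside -1 to 1 is refused whole. A call with a gripper value outside its range is refused whole. The fingers move at their own pace and stop on an object; the grip force is fixed at half the most. Time passes only in rows, so rows that do not move let the fingers close. It gives the time, the measured TCP pose, the force, the opening and the grip force at its end, in the units of the state.
- robot.get_obs(): the state, without advancing time (a new reading comes with each control period).
- robot.snapshot(name): name is "scene" or "top" or "wrist"; returns the picture (420x560x3 uint8, red, green, blue); there is no depth.
- robot.camera_model(name): a dict with "camera_matrix" (3x3 intrinsics, pixels), "k1" (the pictures are not rectified: a ray, as slopes to the right and down, at radius r is drawn at 1 + k1 r^2 times it, then the intrinsics apply), "rvec" (rotation vector, rad) and "tvec" (3), from world to camera coordinates, as OpenCV has them. Camera axes: x right, y down, z forward; pixel columns grow to the right and rows downward; lengths in m; the calibration is good to about 2 mm. A picture is of the moment at which its call begins: read the wrist's pose just before it. camera_model takes no time and is no camera call; for the wrist camera it gives the pose at the moment of the call.
- robot.close_job(): hands the job in; it is judged then, once.
Trained networks look in the newest picture that a camera, given by its name, has taken for a name from the list of things; names that differ only in an ending like _2 or _b are one class to them, and where a whole thing is asked for, a point or a joint stands for the part that bears it (a point fixed in the world has none). Each returns a list of dicts, best first, with "score" (0 to 1); they miss things now and then, are a little off and sometimes report something else, mostly with a low value. They report only what shows in the picture. A call takes as long as a camera call. They do not tell look-alikes from the thing itself.
- robot.recognise(name, camera): "centre" ([x, y, z] in m, in world coordinates, good to about 4 mm: the middle of the surface that is visible of it).
- robot.spot_point(name, camera): "centre" ([x, y, z] in m, in world coordinates, good to about 4 mm: a listed point, or the origin of a listed thing).
The state is a dict: "time": time; "joint_positions": joint angles; "qvel": joint speeds; "joint_torque": joint torques, N m; "tool_pos": TCP position; "ee_rot": TCP orientation; "wrist_force": force on the tool from outside, world axes, zero at the start; "wrist_torque": the same for the moment, N m; "width": finger opening in m; "finger_force": force on a finger pad.
Only numpy, scipy, OpenCV 4.12 (cv2) and the standard library are available. Lean on these libraries where they do the work, as an engineer would, in place of code of your own. Each camera call takes 0.05 s, during which the arm holds its last target. There are 200 camera calls.

## Working session

There is one attempt and no reset: what is moved stays moved. The work goes in short steps, Python scripts to look and compute and a tool call to move; the robot and the scene stay as the last step left them, time stands still between calls to the robot, and variables do not carry over. Pictures are saved under pics/ and viewed, at most 10 in all, crops included, and the job is handed in when it is done.

Besides the shell and the picture viewer there is one more tool, called after "Call:" by a JSON object that holds its "name" and its "arguments", one argument or row to a line. play_rows: Moves the arm, as the interface text tells. Its arguments: {"type":"object","properties":{"translation":{"type":"array","items":{"type":"array","items":{"type":"number","minimum":-1,"maximum":1}}},"twist":{"type":"array","items":{"type":"array","items":{"type":"number","minimum":-1,"maximum":1}}},"gripper":{"type":"array","items":{"type":"number"}}},"required":["translation","twist","gripper"]}

```bash
mkdir -p pics; ls
python3 - <<'E'
from bench import robot
import cv2,numpy as np
np.set_printoptions(precision=4,suppress=True)
for c in ["top","scene"]:
    im=robot.snapshot(c); cv2.imwrite(f"pics/{c}0.png",im[:,:,::-1])
    m=robot.camera_model(c); R=cv2.Rodrigues(np.array(m["rvec"],float))[0]
    print(c,m["camera_matrix"],m["k1"],"campos",-R.T@np.array(m["tvec"]))
    for n in ["board_mid","board_plug","board_chip","reader","reader_home","reader_entry","clip_a_nose","magnifier_pivot","magnifier_knob","lens_center"]:
        P=[]
        for d in robot.spot_point(n,c):
            p=np.array(d["centre"]);uv=cv2.projectPoints(p[None],np.array(m["rvec"],float),np.array(m["tvec"],float),np.array(m["camera_matrix"],float),np.array([m["k1"],0,0,0.]))[0].ravel()
            P.append((round(d["score"],2),p.round(4).tolist(),uv.round().tolist()))
        print(n,P)
print(robot.get_obs())
E
```

```text
pics
top [[481.3316   0.     277.2657]
 [  0.     481.3316 215.1367]
 [  0.       0.       1.    ]] 0.015460029810221316 campos [0.4918 0.0168 1.2274]
board_mid [(0.7, [0.4989, -0.3929, 0.0001], [434.0, 237.0]), (0.7, [0.508, 0.0737, 0.0209], [251.0, 239.0]), (0.66, [0.4698, -0.2474, 0.0], [377.0, 250.0])]
board_plug [(0.77, [0.5161, -0.3769, 0.0187], [430.0, 231.0]), (0.65, [0.4776, -0.2696, 0.0178], [388.0, 247.0])]
board_chip [(0.8, [0.4928, -0.3948, 0.0129], [437.0, 240.0]), (0.76, [0.4701, -0.2461, 0.0075], [378.0, 250.0])]
reader [(0.84, [0.5167, 0.0755, -0.0008], [250.0, 236.0]), (0.67, [0.7479, 0.1439, 0.001], [221.0, 146.0])]
reader_home [(0.65, [0.7477, 0.1461, 0.0184], [220.0, 145.0]), (0.59, [0.5113, 0.0723, 0.0201], [251.0, 238.0])]
reader_entry [(0.92, [0.7566, 0.0867, 0.022], [243.0, 141.0]), (0.85, [0.5252, 0.0174, 0.0227], [273.0, 231.0])]
clip_a_nose [(0.69, [0.7191, 0.177, 0.0234], [207.0, 156.0]), (0.49, [0.489, 0.1008, 0.0216], [240.0, 247.0])]
magnifier_pivot [(0.94, [0.794, 0.2364, 0.1009], [177.0, 120.0]), (0.56, [0.5671, 0.1635, 0.0996], [210.0, 214.0]), (0.5
[... 1342 characters left out ...]
9, [0.5269, 0.1941, 0.1157], [329.0, 162.0])]
lens_center [(0.9, [0.7496, 0.1525, 0.1049], [368.0, 223.0]), (0.89, [0.4913, 0.2247, 0.0979], [329.0, 156.0]), (0.53, [0.563, 0.1675, 0.1], [328.0, 177.0])]
{'time': 1.1, 'joint_positions': array([-1.3471,  0.0872,  1.3707, -0.    ,  1.6836, -0.1031]), 'qvel': array([ 0.0011, -0.0003,  0.0015, -0.002 , -0.0005, -0.0003]), 'joint_torque': array([  0.0017, -34.0042, -30.2609,   0.072 ,   0.0237,   0.    ]), 'tool_pos': array([ 0.1766, -0.5209,  0.4047]), 'ee_rot': array([3.1415, 0.    , 0.3268]), 'wrist_force': array([-0.1844, -0.8133, -0.6649]), 'wrist_torque': array([-0.0269, -0.0095, -0.0142]), 'finger_force': 0.0, 'width': 0.09382401597992353}
```

Run:
```python
import cv2
a=cv2.imread("pics/top0.png")[90:330,160:480]
cv2.imwrite("pics/topc.png",cv2.resize(a,(800,600),interpolation=cv2.INTER_CUBIC))
```

```text
(no output)
```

View pics/topc.png

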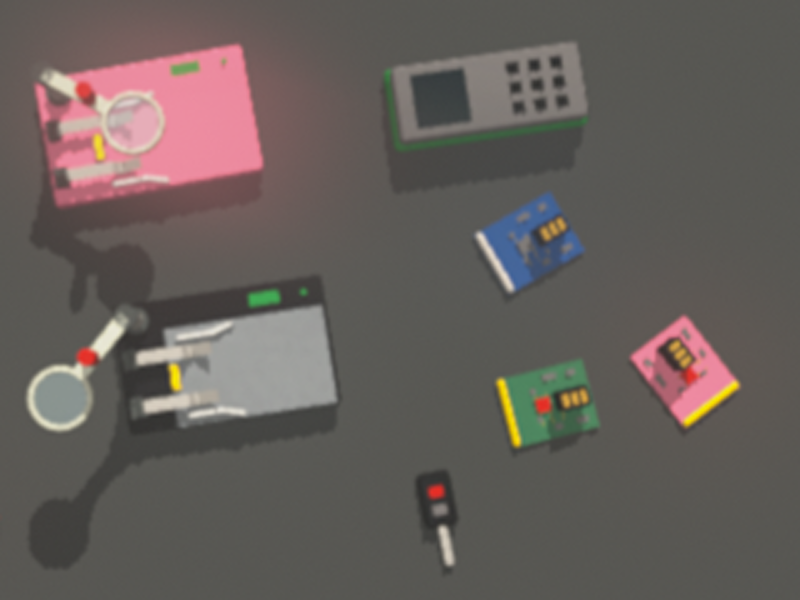

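View pics/scene0.png

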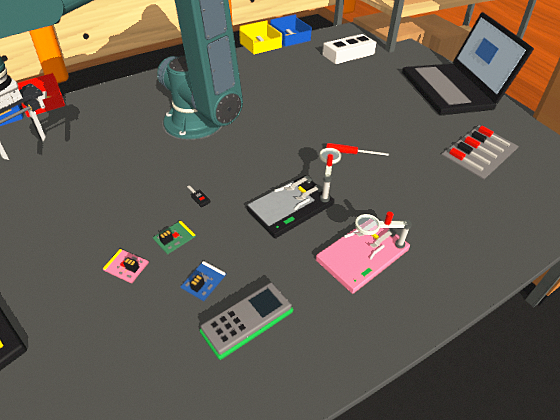

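The green board shows at top-picture pixel (379,251). Its look-alikes are the pink board at (434,238) and the blue one at (372,187). By the description I take the green one, which the crop confirms. For the reader, I take the black one at (250,237), not the pink one at (220,146). Its magnifier is swung away past the stop, with the lens near (184,249).

Call:
{"name": "play_rows", "arguments": {
  "translation": [
    [0.9,-0.35,0],
    [0.9,-0.35,0],
    [0.9,-0.35,0],
    [0.9,-0.35,0],
    [0.9,-0.35,0],
    [0.9,-0.35,0],
    [0.9,-0.35,0],
    [0.9,-0.35,0]
  ],
  "twist": [
    [0,0,0],
    [0,0,0],
    [0,0,0],
    [0,0,0],
    [0,0,0],
    [0,0,0],
    [0,0,0],
    [0,0,0]
  ],
  "gripper": [1,1,1,1,1,1,1,1]
}}

```text
time: 1.9
tool_pos: [0.4144, -0.3211, 0.4049]
ee_rot: [3.141, -0.0, 0.327]
wrist_force: [-0.8, -0.1, 0.2]
width: 0.0942
finger_force: 0.0
```

Call:
{"name": "play_rows", "arguments": {
  "translation": [
    [0,0,0],
    [0,0,0],
    [0,0,0],
    [0,0,0],
    [0,0,0],
    [0,0,0],
    [0,0,0],
    [0,0,0]
  ],
  "twist": [
    [0,0,-1],
    [0,0,-1],
    [0,0,-1],
    [0,0,-1],
    [0,0,-1],
    [0,0,-1],
    [0,0,-1],
    [0,0,-1]
  ],
  "gripper": [1,1,1,1,1,1,1,1]
}}

```text
time: 2.7
tool_pos: [0.4134, -0.3223, 0.4047]
ee_rot: [3.141, 0.0, 1.131]
wrist_force: [0.2, -0.0, 0.1]
width: 0.0938
finger_force: 0.0
```

Call:
{"name": "play_rows", "arguments": {
  "translation": [
    [0,0,0],
    [0,0,0],
    [0,0,0],
    [0,0,0],
    [0,0,0],
    [0,0,0],
    [0,0,0]
  ],
  "twist": [
    [0,0,-1],
    [0,0,-1],
    [0,0,-1],
    [0,0,-1],
    [0,0,-1],
    [0,0,-1],
    [0,0,-1]
  ],
  "gripper": [1,1,1,1,1,1,1]
}}

```text
time: 3.4
tool_pos: [0.4134, -0.3224, 0.4047]
ee_rot: [3.142, 0.0, 1.831]
wrist_force: [1.0, 0.2, -0.5]
width: 0.0938
finger_force: 0.0
```

```bash
cat > h.py <<'E'
from bench import robot
import cv2,numpy as np
np.set_printoptions(precision=4,suppress=True)
def cam(c):
    m=robot.camera_model(c); return [np.array(m[k],float) for k in("rvec","tvec","camera_matrix")]+[np.array([m["k1"],0,0,0.])]
def proj(p,C): return cv2.projectPoints(np.atleast_2d(p).astype(float),*C)[0].reshape(-1,2)
def back(uv,z,C):
    n=cv2.undistortPoints(np.array(uv,float).reshape(-1,1,2),C[2],C[3]).reshape(-1,2)
    R=cv2.Rodrigues(C[0])[0]; o=-R.T@C[1]; d=np.c_[n,np.ones(len(n))]@R
    return o+d*((z-o[2])/d[:,2])[:,None]
def snap(c,name):
    C=cam(c); im=robot.snapshot(c); cv2.imwrite(f"pics/{name}.png",im[:,:,::-1]); return im,C
def pts(names,c):
    for n in names: print(n,[(round(d["score"],2),np.round(d["centre"],4).tolist()) for d in robot.spot_point(n,c)])
def rect(mask,z,C):
    k,l,s,_=cv2.connectedComponentsWithStats(mask.astype(np.uint8)); 
    out=[]
    for i in range(1,k):
        if s[i,4]>150:
            v,u=np.nonzero(l==i); P=back(np.c_[u,v],z,C)[:,:2]
            out.append((s[i,4],cv2.minAreaRect((P*1000).astype(np.float32))))
    return sorted(out,key=lambda t:-t[0])
def go(target,yaw=None):
    o=robot.get_obs(); y=o["ee_rot"][2]; d=np.array(target)-o["tool_pos"]
    print("at",o["tool_pos"],o["ee_rot"],"tool shift units",np.array([d[0]*np.cos(y)+d[1]*np.sin(y),d[0]*np.sin(y)-d[1]*np.cos(y),-d[2]])/.04, "twist z",None if yaw is None else -(yaw-y)/.1)
E
python3 - <<'E'
from h import *
o=robot.get_obs(); print(o["time"],o["tool_pos"],o["ee_rot"])
im,C=snap("wrist","w1"); pts(["board_mid","board_plug","board_chip"],"wrist")
i=im.astype(int); g=(i[...,1]>i[...,0]+25)&(i[...,1]>i[...,2]+10)
print(rect(g,.005,C)[:3])
y=(i[...,0]>i[...,2]+80)&(i[...,1]>i[...,2]+60); print(rect(y,.009,C)[:4])
E
```

```text
3.4 [ 0.4134 -0.3224  0.4047] [3.1415 0.0001 1.8309]
board_mid [(0.7, [0.4681, -0.2516, 0.0014]), (0.7, [0.498, -0.3902, 0.0033]), (0.31, [0.4661, -0.2431, 0.0055])]
board_plug [(0.9, [0.4754, -0.2732, 0.0197]), (0.69, [0.5172, -0.3749, 0.0152])]
board_chip [(0.83, [0.4667, -0.242, 0.0083]), (0.81, [0.4924, -0.3932, 0.0093])]
[(np.int32(4279), ((471.41583251953125, -251.08779907226562), (70.92375946044922, 84.14263153076172), 12.691609382629395))]
[(np.int32(629), ((461.52716064453125, -208.29483032226562), (69.79212188720703, 8.484471321105957), 12.785937309265137)), (np.int32(418), ((465.2449951171875, -410.90777587890625), (8.244081497192383, 69.68753051757812), 35.35891342163086)), (np.int32(272), ((751.759765625, -473.404541015625), (15.967686653137207, 96.37525939941406), 26.811227798461914)), (np.int32(250), ((195.40806579589844, -626.488525390625), (14.146248817443848, 86.49545288085938), 4.723560810089111))]
```

View pics/w1.png

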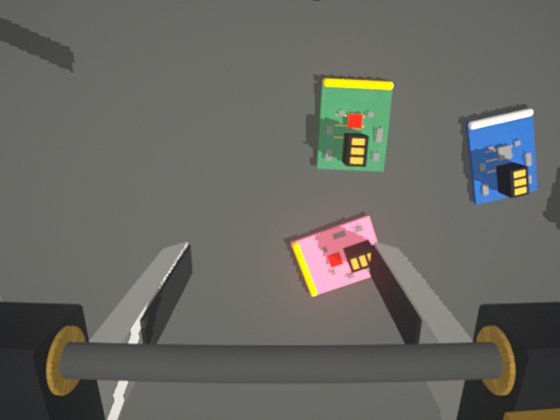

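The picture confirms the green board, yellow lip up, at (355,125), with its black plug at (355,150). The pink board at (338,258) and the blue one at (502,155) are not wanted.

Run:
```python
from h import *
go([.4753,-.2698,.27],1.793)
y=1.793;o=robot.get_obs();d=np.array([.4753,-.2698])-o["tool_pos"][:2];print((d@[np.cos(y),np.sin(y)])/.04,(d@[np.sin(y),-np.cos(y)])/.04)
```

```text
at [ 0.4134 -0.3224  0.4047] [3.1416 0.0001 1.8247] tool shift units [0.8831 1.8291 3.3676] twist z 0.3171523854897762
0.9406105697999856 1.8002282084707457
```

Call:
{"name": "play_rows", "arguments": {
  "translation": [
    [0,0,0],
    [0.47,0.9,0.84],
    [0.47,0.9,0.84],
    [0,0,0.84],
    [0,0,0.84],
    [0,0,0]
  ],
  "twist": [
    [0,0,0.34],
    [0,0,0],
    [0,0,0],
    [0,0,0],
    [0,0,0],
    [0,0,0]
  ],
  "gripper": [0.5,0.3,0.3,0.3,0.3,0.3]
}}

```text
time: 4.2
tool_pos: [0.4708, -0.2711, 0.2681]
ee_rot: [-3.134, -0.009, 1.792]
wrist_force: [-1.1, -0.6, -0.5]
width: 0.061
finger_force: 0.0
```

Run:
```python
from h import *
im,C=snap("wrist","w2"); pts(["board_mid","board_plug","board_chip"],"wrist")
go([.4753,-.2698,.209],1.793)
i=im.astype(int)
y=(i[...,0]>i[...,2]+80)&(i[...,1]>i[...,2]+60); print(rect(y,.009,C)[:3])
```

```text
board_mid [(0.75, [0.5002, -0.3917, 0.0009]), (0.71, [0.4702, -0.2511, 0.0008])]
board_plug [(0.95, [0.4745, -0.2741, 0.0176]), (0.6, [0.5162, -0.3737, 0.0157])]
board_chip [(0.82, [0.4671, -0.2453, 0.0084]), (0.7, [0.4955, -0.3927, 0.0065])]
at [ 0.4727 -0.2732  0.2763] [3.1387 0.0033 1.7919] tool shift units [0.0688 0.0829 1.6831] twist z -0.011182265548401737
[(np.int32(1369), ((462.1758117675781, -207.41505432128906), (68.6600570678711, 7.5853271484375), 12.757390975952148)), (np.int32(421), ((474.31512451171875, -420.64581298828125), (8.667594909667969, 41.17391586303711), 35.21281433105469)), (np.int32(288), ((610.874267578125, -357.2565002441406), (8.239171028137207, 59.11494827270508), 21.03709602355957))]
```

View pics/w2.png

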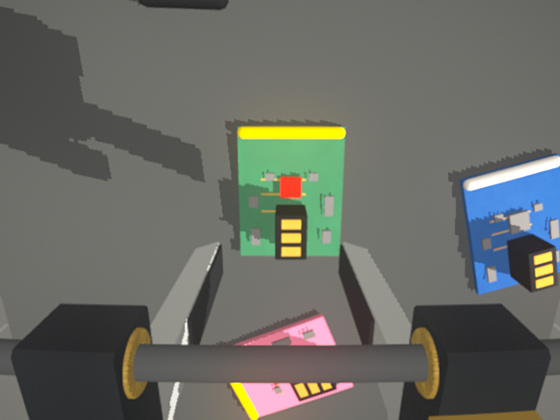

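The green board is straight under the fingers: lip at (291,133), plug at (291,232), with the finger pads on either side of it. I'll go down and grip.

Call:
{"name": "play_rows", "arguments": {
  "translation": [
    [0.06,0.08,0.7],
    [0,0,0.7],
    [0,0,0.28],
    [0,0,0]
  ],
  "twist": [
    [0,0,0],
    [0,0,0],
    [0,0,0],
    [0,0,0]
  ],
  "gripper": [0.3,0.3,0.3,0.3]
}}

```text
time: 4.8
tool_pos: [0.4745, -0.2697, 0.2064]
ee_rot: [-3.141, -0.001, 1.792]
wrist_force: [0.5, 0.2, -0.3]
width: 0.0611
finger_force: 0.0
```

Call:
{"name": "play_rows", "arguments": {
  "translation": [
    [0,0,0],
    [0,0,0],
    [0,0,0],
    [0,0,0],
    [0,0,0]
  ],
  "twist": [
    [0,0,0],
    [0,0,0],
    [0,0,0],
    [0,0,0],
    [0,0,0]
  ],
  "gripper": [-1,-1,-1,-1,-1]
}}

```text
time: 5.3
tool_pos: [0.4748, -0.2696, 0.2071]
ee_rot: [3.141, 0.001, 1.793]
wrist_force: [0.1, -0.4, -1.2]
width: 0.0246
finger_force: 0.0
```

Call:
{"name": "play_rows", "arguments": {
  "translation": [
    [0,0,0],
    [0,0,0],
    [0,0,-0.4],
    [0,0,-0.8],
    [0,0,-0.9],
    [0,0,-0.9],
    [0,0,0]
  ],
  "twist": [
    [0,0,0],
    [0,0,0],
    [0,0,0],
    [0,0,0],
    [0,0,0],
    [0,0,0],
    [0,0,0]
  ],
  "gripper": [-1,-1,-1,-1,-1,-1,-1]
}}

```text
time: 6.0
tool_pos: [0.4757, -0.2702, 0.3326]
ee_rot: [3.134, 0.009, 1.793]
wrist_force: [1.0, -0.4, -1.5]
width: 0.0196
finger_force: 30.0
```

Run:
```python
from h import *
o=robot.get_obs();print(o["time"],o["width"],o["finger_force"],o["wrist_force"])
C=cam("top"); im=robot.snapshot("top"); i=im.astype(int)
# yellow stop, green display etc. on black reader; grey stage region
hsv=cv2.cvtColor(im,cv2.COLOR_RGB2HSV)
y=(i[...,0]>i[...,2]+80)&(i[...,1]>i[...,2]+60)
k,l,s,c=cv2.connectedComponentsWithStats(y.astype(np.uint8)); print([(s[j,4],c[j]) for j in range(1,k) if s[j,4]>8][:8])
sub=np.zeros(y.shape,bool); sub[200:265,205:300]=1
st=sub&(hsv[...,1]<30)&(hsv[...,2]>115); r=rect(st,.022,C)[:2]; print(r)
dk=sub&(hsv[...,2]<45); print(rect(dk,.022,C)[:2])
cv2.imwrite("pics/c.png",cv2.resize(im[190:275,195:310,::-1],(690,510),interpolation=cv2.INTER_NEAREST))
go([.53,-.01,.30],1.78)
```

```text
6.0 0.019605245206034592 29.996625781059265 [ 0.9965 -0.3764 -1.4931]
[(np.int32(36), array([199.0833, 148.5   ])), (np.int32(44), array([229.5455, 240.4318])), (np.int32(119), array([374.1513, 254.6471]))]
[(np.int32(2573), ((513.041748046875, 67.06669616699219), (99.08037567138672, 193.73146057128906), 7.173080921173096))]
[]
at [ 0.4752 -0.2698  0.3293] [3.1376 0.0047 1.7928] tool shift units [6.035  2.7664 0.7337] twist z 0.12821589343262163
```

View pics/c.png

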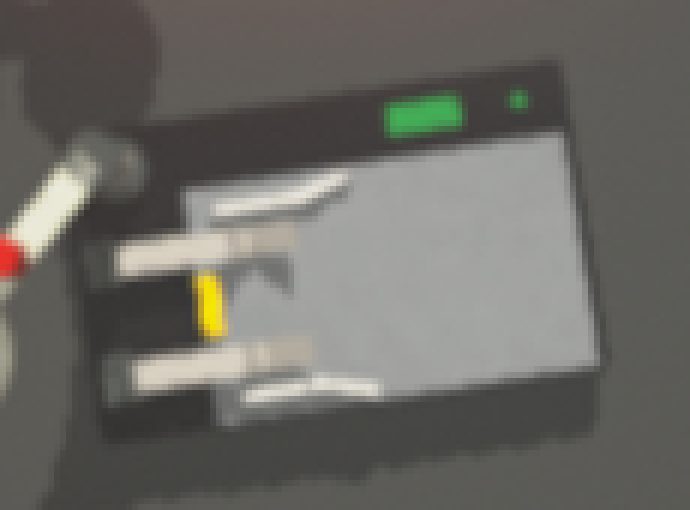

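The reader is seen from above (crop scale 6): stage corners at (183,188), (562,130), (600,366) and (228,428), yellow stop at (209,305). That makes its heading about 99°. I'll carry the board to a spot behind the entry and look at the guides and clips from near.

Call:
{"name": "play_rows", "arguments": {
  "translation": [
    [0.68,0.33,0.09],
    [0.68,0.33,0.09],
    [0.68,0.33,0.09],
    [0.68,0.33,0.09],
    [0.68,0.33,0.09],
    [0.68,0.33,0.09],
    [0.68,0.33,0.09],
    [0.68,0.33,0.09]
  ],
  "twist": [
    [0,0,0],
    [0,0,0],
    [0,0,0],
    [0,0,0],
    [0,0,0],
    [0,0,0],
    [0,0,0],
    [0,0,0]
  ],
  "gripper": [-1,-1,-1,-1,-1,-1,-1,-1]
}}

```text
time: 6.85
tool_pos: [0.5292, -0.0327, 0.2946]
ee_rot: [-3.137, -0.002, 1.793]
wrist_force: [1.1, 0.2, -1.0]
width: 0.0194
finger_force: 30.0
```

Call:
{"name": "play_rows", "arguments": {
  "translation": [
    [0,0,0],
    [0,0,0],
    [0,0,0]
  ],
  "twist": [
    [0,0,0.63],
    [0,0,0],
    [0,0,0]
  ],
  "gripper": [-1,-1,-1]
}}

```text
time: 7.15
tool_pos: [0.5294, -0.0341, 0.2958]
ee_rot: [-3.138, -0.001, 1.731]
wrist_force: [0.1, -0.2, -1.4]
width: 0.0197
finger_force: 30.0
```

Run:
```python
from h import *
o=robot.get_obs();print(o["time"],o["tool_pos"],o["ee_rot"],o["width"],o["finger_force"])
im,C=snap("wrist","w3"); pts(["reader_home","reader_entry","clip_a_nose","reader","board_mid","magnifier_knob","magnifier_pivot","lens_center"],"wrist")
T=cam("top"); 
for q in [(183,188),(562,130),(600,366),(228,428),(224,305)]:
    print(q,back([q[0]/6+195-.4,q[1]/6+190-.4],.022 if q[0]!=224 else .03,T)[0])
```

```text
7.15 [ 0.5294 -0.0341  0.2958] [-3.1383 -0.0008  1.7309] 0.019659551622006423 29.99654710292816
reader_home []
reader_entry []
clip_a_nose []
reader [(0.89, [0.5114, 0.0768, -0.0013])]
board_mid [(0.7, [0.5226, -0.017, 0.0874])]
magnifier_knob []
magnifier_pivot []
lens_center [(0.32, [0.5163, 0.0756, -0.0043])]
(183, 188) [0.5548 0.1363 0.022 ]
(562, 130) [ 0.5746 -0.0226  0.022 ]
(600, 366) [ 0.4757 -0.0355  0.022 ]
(228, 428) [0.4545 0.1198 0.022 ]
(224, 305) [0.5054 0.1196 0.03  ]
```

View pics/w3.png

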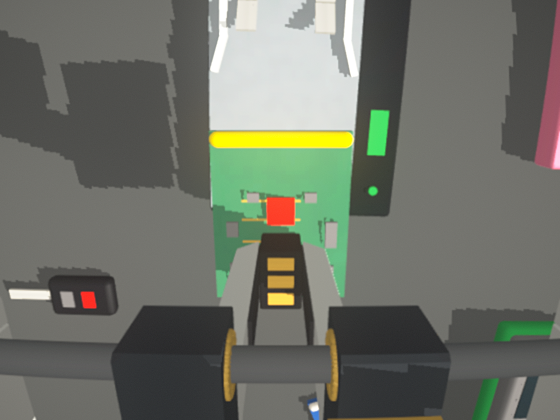

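The board is held square, with its lip at (281,139). The stage edges run up at columns ~210 and ~355, and the guides flare at (215,70) and (353,75). I'll fit the edges for heading and lateral offset.

Run:
```python
from h import *
im=cv2.imread("pics/w3.png"); C=cam("wrist"); g=cv2.GaussianBlur(cv2.cvtColor(im,cv2.COLOR_BGR2GRAY),(3,3),0).astype(float)
def edge(rows,lo,hi,sign):
    out=[]
    for r in rows:
        d=sign*np.diff(g[r,lo:hi]); k=d.argmax(); 
        w=d[max(k-2,0):k+3].clip(0); out.append((lo+max(k-2,0)+(w*np.arange(len(w))).sum()/w.sum()+.5,r))
    return np.array(out)
def line(uv,z,n):
    P=back(uv,z,C)[:,:2]; vx,vy,x,y=cv2.fitLine(P.astype(np.float32),cv2.DIST_HUBER,0,1e-4,1e-4).ravel()
    if vy<0: vx,vy=-vx,-vy
    res=(P-[x,y])@[-vy,vx]
    print(n,"yaw",np.arctan2(vy,vx),"pt",x,y,"std mm",1000*res.std(),uv[0],uv[-1]); return np.array([x,y]),np.arctan2(vy,vx)
a=line(edge(range(85,126),345,375,-1),.022,"stage right")
b=line(edge(range(85,126),195,222,1),.022,"stage left")
a2=line(edge(range(5,60),352,375,-1),.022,"stage right top")
o=line(edge(range(20,200),380,420,1),.022,"outer right")
i=im[...,::-1].astype(int); y=(i[...,0]>i[...,2]+80)&(i[...,1]>i[...,2]+60); y[:100]=0;y[200:]=0
z=robot.get_obs()["tool_pos"][2]-.207
print(rect(y,z+.009,C)[:1],"z underside",z)
```

```text
stage right yaw 1.698153 pt 0.56854224 0.050179478 std mm 0.03439378213686646 [357.8947  85.    ] [354.8542 125.    ]
stage left yaw 1.693991 pt 0.47109675 0.034953907 std mm 0.051271532094491715 [208.7031  85.    ] [208.9724 125.    ]
stage right top yaw 1.6988708 pt 0.56258506 0.097017065 std mm 0.039345531513061714 [363.6842   5.    ] [360.08  59.  ]
outer right yaw 1.6976004 pt 0.5986758 0.05039327 std mm 0.042761740539860205 [409.0614  20.    ] [390.3421 199.    ]
[(np.int32(2394), ((520.871826171875, 28.552364349365234), (68.31517028808594, 7.593804359436035), 9.095704078674316))] z underside 0.09085997392426057
```

Call:
{"name": "play_rows", "arguments": {
  "translation": [
    [0,0,0],
    [0.35,-0.04,0.7],
    [0.33,0,0.77],
    [0,0,0],
    [0,0,0]
  ],
  "twist": [
    [0,0,0.33],
    [0,0,0],
    [0,0,0],
    [0,0,0],
    [0,0,0]
  ],
  "gripper": [-1,-1,-1,-1,-1]
}}

```text
time: 8.1
tool_pos: [0.5248, -0.0073, 0.2389]
ee_rot: [-3.141, 0.0, 1.697]
wrist_force: [-0.5, 0.9, -0.9]
width: 0.0199
finger_force: 30.0
```

Run:
```python
from h import *
o=robot.get_obs();print(o["time"],o["tool_pos"],o["ee_rot"],o["wrist_force"])
im,C=snap("wrist","w4")
```

```text
8.1 [ 0.5248 -0.0073  0.2389] [-3.1406  0.0003  1.6974] [-0.5036  0.8917 -0.8771]
```

View pics/w4.png

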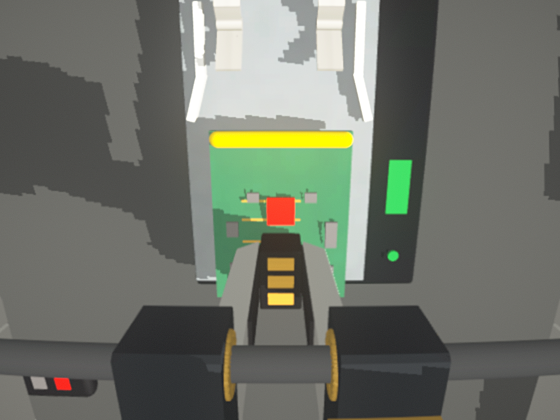

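The board sits centred between the guides: guide inner faces at columns ~205 and ~356, lip centre at 281, clips at 229 and 330. It is behind the guides' flare at (190,120)/(370,120). I'll lower it onto the stage.

Call:
{"name": "play_rows", "arguments": {
  "translation": [
    [0,-0.01,0.12],
    [0,0,0.08],
    [0,0,0]
  ],
  "twist": [
    [0,0,0],
    [0,0,0],
    [0,0,0]
  ],
  "gripper": [-1,-1,-1]
}}

```text
time: 8.45
tool_pos: [0.5245, -0.0076, 0.2311]
ee_rot: [3.141, 0.0, 1.696]
wrist_force: [-0.8, -0.1, -1.1]
width: 0.0199
finger_force: 30.0
```

Call:
{"name": "play_rows", "arguments": {
  "translation": [
    [0,0,0.03],
    [0,0,0],
    [0,0,0]
  ],
  "twist": [
    [0,0,0],
    [0,0,0],
    [0,0,0]
  ],
  "gripper": [-1,-1,-1]
}}

```text
time: 8.75
tool_pos: [0.5245, -0.0073, 0.2298]
ee_rot: [3.141, 0.0, 1.697]
wrist_force: [-0.1, 0.5, -1.3]
width: 0.0196
finger_force: 30.0
```

Call:
{"name": "play_rows", "arguments": {
  "translation": [
    [0,0,0.02],
    [0,0,0],
    [0,0,0]
  ],
  "twist": [
    [0,0,0],
    [0,0,0],
    [0,0,0]
  ],
  "gripper": [-1,-1,-1]
}}

```text
time: 9.05
tool_pos: [0.5244, -0.0073, 0.2289]
ee_rot: [-3.142, 0.0, 1.697]
wrist_force: [0.2, 0.2, -1.6]
width: 0.0197
finger_force: 30.0
```

Call:
{"name": "play_rows", "arguments": {
  "translation": [
    [0,0,0],
    [0,0,0],
    [0,0,0],
    [0,0,0],
    [0,0,0],
    [0,0,0],
    [0,0,0]
  ],
  "twist": [
    [0,0,0],
    [0,0,0],
    [0,0,0],
    [0,0,0],
    [0,0,0],
    [0,0,0],
    [0,0,0]
  ],
  "gripper": [-0.4,-0.4,-0.4,-1,-1,-1,-1]
}}

```text
time: 9.75
tool_pos: [0.5245, -0.0073, 0.229]
ee_rot: [3.141, 0.0, 1.697]
wrist_force: [0.2, -0.6, 1.7]
width: 0.0195
finger_force: 30.0
```

Call:
{"name": "play_rows", "arguments": {
  "translation": [
    [0.2,0,0],
    [0.2,0,0],
    [0.2,0,0],
    [0.1,0,0],
    [0,0,0]
  ],
  "twist": [
    [0,0,0],
    [0,0,0],
    [0,0,0],
    [0,0,0],
    [0,0,0]
  ],
  "gripper": [-1,-1,-1,-1,-1]
}}

```text
time: 10.25
tool_pos: [0.5208, 0.0216, 0.2291]
ee_rot: [3.141, -0.001, 1.698]
wrist_force: [0.7, 1.3, 1.4]
width: 0.0201
finger_force: 30.0
```

Run:
```python
from h import *
o=robot.get_obs();print(o["time"],o["tool_pos"],o["ee_rot"],o["wrist_force"],o["wrist_torque"],o["width"])
im,C=snap("wrist","w5")
```

```text
10.25 [0.5208 0.0216 0.2291] [ 3.1414 -0.0012  1.698 ] [0.6905 1.3226 1.3565] [ 0.309  -0.0094 -0.0506] 0.020129198808477827
```

View pics/w5.png

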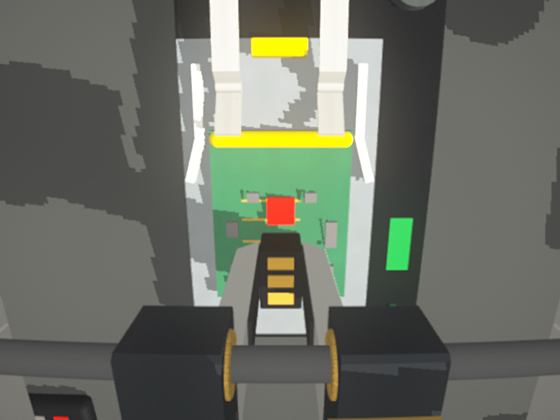

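The board is square in the flare, its lip at row 139 just reaching the clip tips (228 and 332, row 135). The stop face is at about row 55. I'll keep pushing.

Call:
{"name": "play_rows", "arguments": {
  "translation": [
    [0.12,0,0],
    [0.12,0,0],
    [0.12,0,0],
    [0.12,0,0],
    [0,0,0]
  ],
  "twist": [
    [0,0,0],
    [0,0,0],
    [0,0,0],
    [0,0,0],
    [0,0,0]
  ],
  "gripper": [-1,-1,-1,-1,-1]
}}

```text
time: 10.8
tool_pos: [0.5187, 0.0393, 0.2291]
ee_rot: [3.141, 0.002, 1.697]
wrist_force: [1.0, -4.9, 1.2]
width: 0.0199
finger_force: 30.0
```

Call:
{"name": "play_rows", "arguments": {
  "translation": [
    [0.08,0,0],
    [0.08,0,0],
    [0.05,0,0],
    [0,0,0]
  ],
  "twist": [
    [0,0,0],
    [0,0,0],
    [0,0,0],
    [0,0,0]
  ],
  "gripper": [-1,-1,-1,-1]
}}

```text
time: 11.2
tool_pos: [0.5176, 0.0473, 0.2291]
ee_rot: [3.141, 0.002, 1.696]
wrist_force: [1.0, -4.2, 1.4]
width: 0.0199
finger_force: 30.0
```

Call:
{"name": "play_rows", "arguments": {
  "translation": [
    [0.04,0,0],
    [0.04,0,0],
    [0,0,0]
  ],
  "twist": [
    [0,0,0],
    [0,0,0],
    [0,0,0]
  ],
  "gripper": [-1,-1,-1]
}}

```text
time: 11.5
tool_pos: [0.5171, 0.0513, 0.2291]
ee_rot: [3.141, -0.001, 1.697]
wrist_force: [0.9, -2.1, 2.2]
width: 0.0195
finger_force: 30.0
```

Call:
{"name": "play_rows", "arguments": {
  "translation": [
    [0.04,0,0],
    [0,0,0],
    [0,0,0]
  ],
  "twist": [
    [0,0,0],
    [0,0,0],
    [0,0,0]
  ],
  "gripper": [-1,-1,-1]
}}

```text
time: 11.8
tool_pos: [0.5168, 0.0529, 0.2291]
ee_rot: [3.141, -0.0, 1.697]
wrist_force: [0.7, -1.6, 2.7]
width: 0.0199
finger_force: 30.0
```

Call:
{"name": "play_rows", "arguments": {
  "translation": [
    [0.04,0,0],
    [0,0,0],
    [0,0,0]
  ],
  "twist": [
    [0,0,0],
    [0,0,0],
    [0,0,0]
  ],
  "gripper": [-1,-1,-1]
}}

```text
time: 12.1
tool_pos: [0.5167, 0.0539, 0.229]
ee_rot: [3.141, 0.001, 1.697]
wrist_force: [0.4, -4.9, 3.1]
width: 0.02
finger_force: 30.0
```

Call:
{"name": "play_rows", "arguments": {
  "translation": [
    [0.03,0,0],
    [0,0,0],
    [0,0,0]
  ],
  "twist": [
    [0,0,0],
    [0,0,0],
    [0,0,0]
  ],
  "gripper": [-1,-1,-1]
}}

```text
time: 12.4
tool_pos: [0.5166, 0.0552, 0.2291]
ee_rot: [3.141, 0.001, 1.697]
wrist_force: [-0.2, -4.3, 3.9]
width: 0.0195
finger_force: 30.0
```

Call:
{"name": "play_rows", "arguments": {
  "translation": [
    [0.04,0,0],
    [0,0,0],
    [0,0,0]
  ],
  "twist": [
    [0,0,0],
    [0,0,0],
    [0,0,0]
  ],
  "gripper": [-1,-1,-1]
}}

```text
time: 12.7
tool_pos: [0.5164, 0.0563, 0.2291]
ee_rot: [3.141, 0.002, 1.697]
wrist_force: [0.5, -7.2, 2.6]
width: 0.0202
finger_force: 30.0
```

Call:
{"name": "play_rows", "arguments": {
  "translation": [
    [0.04,0,0],
    [0,0,0],
    [0,0,0]
  ],
  "twist": [
    [0,0,0],
    [0,0,0],
    [0,0,0]
  ],
  "gripper": [-1,-1,-1]
}}

```text
time: 13.0
tool_pos: [0.5164, 0.0569, 0.2293]
ee_rot: [3.141, 0.005, 1.696]
wrist_force: [1.6, -11.5, 2.8]
width: 0.0201
finger_force: 30.0
```

Run:
```python
from h import *
o=robot.get_obs();print(o["time"],o["tool_pos"],o["ee_rot"],o["wrist_force"],o["wrist_torque"],o["width"])
im,C=snap("wrist","w6")
```

```text
13.0 [0.5164 0.0569 0.2293] [3.1413 0.0055 1.6964] [  1.5904 -11.4715   2.8223] [-1.8526 -0.2352  0.0538] 0.020054407945682726
```

View pics/w6.png

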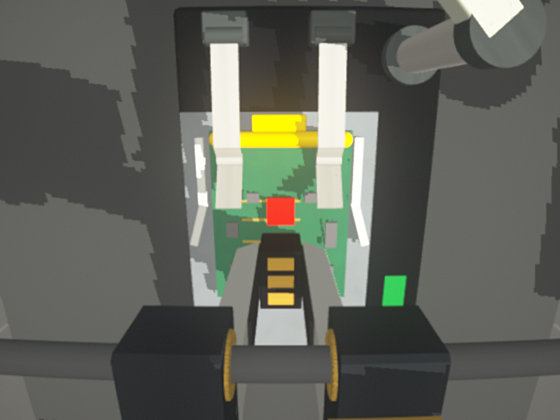

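The lip (row 139) meets the yellow stop (row 124), and both clip noses (row ~155) are behind the lip. One more firm push to make sure.

Call:
{"name": "play_rows", "arguments": {
  "translation": [
    [0.03,0,0],
    [0,0,0],
    [0,0,0]
  ],
  "twist": [
    [0,0,0],
    [0,0,0],
    [0,0,0]
  ],
  "gripper": [-1,-1,-1]
}}

```text
time: 13.35
tool_pos: [0.5163, 0.0574, 0.2294]
ee_rot: [3.141, 0.008, 1.696]
wrist_force: [0.9, -12.9, 3.6]
width: 0.0202
finger_force: 30.0
```

Call:
{"name": "play_rows", "arguments": {
  "translation": [
    [0.02,0,0],
    [0,0,0],
    [0,0,0]
  ],
  "twist": [
    [0,0,0],
    [0,0,0],
    [0,0,0]
  ],
  "gripper": [-1,-1,-1]
}}

```text
time: 13.65
tool_pos: [0.5163, 0.0577, 0.2295]
ee_rot: [3.141, 0.009, 1.696]
wrist_force: [0.7, -14.3, 4.1]
width: 0.02
finger_force: 30.0
```

Call:
{"name": "play_rows", "arguments": {
  "translation": [
    [-0.08,0,0],
    [0,0,0],
    [0,0,0],
    [0,0,0],
    [0,0,0],
    [0,0,0]
  ],
  "twist": [
    [0,0,0],
    [0,0,0],
    [0,0,0],
    [0,0,0],
    [0,0,0],
    [0,0,0]
  ],
  "gripper": [-1,-1,-0.2,-0.2,-0.2,-0.2]
}}

```text
time: 14.25
tool_pos: [0.5159, 0.0579, 0.2284]
ee_rot: [-3.141, -0.001, 1.697]
wrist_force: [0.0, 0.1, 0.2]
width: 0.0376
finger_force: 0.0
```

Call:
{"name": "play_rows", "arguments": {
  "translation": [
    [0,0,-0.2],
    [0,0,-0.6],
    [0,0,-0.8],
    [0,0,-0.8],
    [0,0,-0.8],
    [0,0,-0.5],
    [0,0,0]
  ],
  "twist": [
    [0,0,0],
    [0,0,0],
    [0,0,0],
    [0,0,-1],
    [0,0,-1],
    [0,0,-1],
    [0,0,0]
  ],
  "gripper": [-0.2,-0.2,-0.2,-0.2,-0.2,-0.2,-0.2]
}}

```text
time: 14.95
tool_pos: [0.5167, 0.0576, 0.3815]
ee_rot: [3.134, 0.003, 1.997]
wrist_force: [0.9, -0.4, -0.1]
width: 0.0375
finger_force: 0.0
```

Run:
```python
from h import *
o=robot.get_obs();print(o["time"],o["tool_pos"],o["ee_rot"],o["wrist_force"],o["width"])
for c in ["wrist","top","scene"]:
    im,C=snap(c,c+"7"); print(c); pts(["magnifier_knob","magnifier_pivot","lens_center","board_chip"],c)
    i=im.astype(int); m=(i[...,0]>i[...,1]+90)&(i[...,0]>i[...,2]+90)
    k,l,s,ce=cv2.connectedComponentsWithStats(m.astype(np.uint8))
    print([(s[j,4],ce[j].round(1),back(ce[j],.138,C)[0][:2],back(ce[j],.03,C)[0][:2]) for j in range(1,k) if s[j,4]>15])
```

```text
14.95 [0.5167 0.0576 0.3815] [3.1337 0.0033 1.9968] [ 0.8521 -0.4493 -0.1125] 0.03752483159075988
wrist
magnifier_knob [(0.81, [0.5247, 0.195, 0.1225])]
magnifier_pivot [(0.9, [0.5633, 0.1653, 0.0986])]
lens_center []
board_chip [(0.93, [0.5092, 0.0822, 0.0277])]
[(np.int32(757), array([391.2,  26.6]), array([0.5259, 0.1949]), array([0.5459, 0.2258])), (np.int32(253), array([284.8, 164.4]), array([0.5041, 0.0989]), array([0.5136, 0.0831])), (np.int32(131), array([ 92.9, 294.7]), array([ 0.4216, -0.0363]), array([ 0.391 , -0.1179]))]
top
magnifier_knob [(0.93, [0.7723, 0.1926, 0.1223]), (0.6, [0.5254, 0.1983, 0.1167]), (0.33, [0.4017, 0.3553, 0.016])]
magnifier_pivot [(0.81, [0.7932, 0.2379, 0.1016])]
lens_center [(0.78, [0.4905, 0.2271, 0.0986]), (0.59, [0.7466, 0.1516, 0.097])]
board_chip [(0.76, [0.494, -0.394, 0.0121])]
[(np.int32(41), array([193.3, 125. ]), array([0.7704, 0.1926]), array([0.798, 0.21 ])), (np.int32(198), array([  9.8, 209.1]), array([0.5889, 0.6073]), array([0.5985, 0.6658])), (np.int32(38), array([194.1, 232.2]), array([0.5252, 0.1952]), array([0.5285, 0.2129]))
[... 1409 characters left out ...]
y([471.9, 141.7]), array([0.6751, 0.6007]), array([0.5942, 0.7497])), (np.int32(211), array([343.1, 148. ]), array([0.5182, 0.2466]), array([0.4135, 0.3421])), (np.int32(114), array([457.1, 153.4]), array([0.6921, 0.517 ]), array([0.6136, 0.6534])), (np.int32(62), array([329.5, 159.6]), array([0.5407, 0.1842]), array([0.4394, 0.2703])), (np.int32(20), array([290.6, 195.8]), array([0.6064, 0.0217]), array([0.515 , 0.0833])), (np.int32(18), array([201.4, 197.8]), array([ 0.5064, -0.1684]), array([ 0.4   , -0.1355])), (np.int32(84), array([388.7, 217.7]), array([0.781 , 0.1829]), array([0.716 , 0.2688])), (np.int32(20), array([122., 264.]), array([ 0.605 , -0.3945]), array([ 0.5134, -0.3957]))]
```

View pics/wrist7.png

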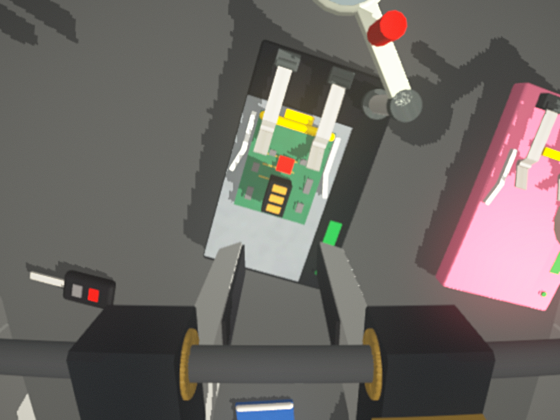

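The board is home, with the lip at the yellow stop (298,120) and both clips over it. The red knob is at (392,26). Its position is fixed at about (0.525,0.196), so I'll turn the hand along the magnifier arm and go over it.

Call:
{"name": "play_rows", "arguments": {
  "translation": [
    [0,0,0],
    [0,0,0],
    [0,0,0],
    [0,0,0],
    [0,0,0],
    [0,0,0]
  ],
  "twist": [
    [0,0,-1],
    [0,0,-1],
    [0,0,-1],
    [0,0,-1],
    [0,0,-1],
    [0,0,0]
  ],
  "gripper": [0,0,0,0,0,0]
}}

```text
time: 16.3
tool_pos: [0.5162, 0.0574, 0.377]
ee_rot: [3.142, 0.0, 2.497]
wrist_force: [-0.0, 0.1, -0.7]
width: 0.047
finger_force: 0.0
```

Run:
```python
from h import *
go([.525,.196,.311],2.497)
```

```text
at [0.5162 0.0574 0.377 ] [3.1416 0.0002 2.4965] tool shift units [1.9074 2.9003 1.6496] twist z -0.004852289697359069
```

Call:
{"name": "play_rows", "arguments": {
  "translation": [
    [0.48,0.72,0],
    [0.48,0.72,0],
    [0.48,0.73,0],
    [0.47,0.73,0],
    [0,0,0],
    [0,0,0]
  ],
  "twist": [
    [0,0,0],
    [0,0,0],
    [0,0,0],
    [0,0,0],
    [0,0,0],
    [0,0,0]
  ],
  "gripper": [0,0,0,0,0,0]
}}

```text
time: 16.9
tool_pos: [0.5248, 0.1965, 0.3767]
ee_rot: [-3.141, 0.0, 2.497]
wrist_force: [0.1, 0.2, 0.5]
width: 0.0472
finger_force: 0.0
```

Run:
```python
from h import *
im,C=snap("wrist","w8"); pts(["magnifier_knob","magnifier_pivot","lens_center"],"wrist")
i=im.astype(int); m=(i[...,0]>i[...,1]+90)&(i[...,0]>i[...,2]+90)
k,l,s,ce=cv2.connectedComponentsWithStats(m.astype(np.uint8))
print([(s[j],ce[j].round(1),back(ce[j],.13,C)[0][:2]) for j in range(1,k) if s[j,4]>15])
print(proj([[.525,.196,.13]],C)); go([.525,.196,.311])
```

```text
magnifier_knob [(0.87, [0.5231, 0.1961, 0.1246]), (0.37, [0.4898, 0.2254, 0.0971])]
magnifier_pivot [(0.95, [0.5641, 0.1618, 0.0983]), (0.44, [0.7984, 0.2379, 0.1014]), (0.43, [0.5199, 0.0194, 0.0224])]
lens_center [(0.8, [0.4895, 0.2232, 0.0997]), (0.4, [0.5126, 0.0779, 0.0004])]
[(array([268, 210,  26,  36, 711], dtype=int32), array([280.8, 228.6]), array([0.525 , 0.1981])), (array([168, 243,  20,  20, 213], dtype=int32), array([177.5, 252.4]), array([0.4975, 0.1335]))]
[[278.2552 230.3648]]
at [0.525 0.195 0.377] [-3.1414  0.0004  2.4947] tool shift units [0.0147 0.0211 1.6503] twist z None
```

Call:
{"name": "play_rows", "arguments": {
  "translation": [
    [0,0,0.6],
    [0,0,0.6],
    [0,0,0.43],
    [0,0,0],
    [0,0,0],
    [0,0,0],
    [0,0,0]
  ],
  "twist": [
    [0,0,0],
    [0,0,0],
    [0,0,0],
    [0,0,0],
    [0,0,0],
    [0,0,0],
    [0,0,0]
  ],
  "gripper": [0,0,0,-0.3,-1,-1,-1]
}}

```text
time: 17.8
tool_pos: [0.5253, 0.1959, 0.3134]
ee_rot: [3.139, 0.002, 2.496]
wrist_force: [0.1, 0.3, 0.1]
width: 0.0182
finger_force: 0.0
```

Call:
{"name": "play_rows", "arguments": {
  "translation": [
    [0,0,0],
    [0,0,0]
  ],
  "twist": [
    [0,0,0],
    [0,0,0]
  ],
  "gripper": [-1,-1]
}}

```text
time: 18.0
tool_pos: [0.5252, 0.196, 0.3132]
ee_rot: [3.14, 0.002, 2.497]
wrist_force: [0.7, -0.2, 5.1]
width: 0.0153
finger_force: 30.0
```

Call:
{"name": "play_rows", "arguments": {
  "translation": [
    [-0.006,-0.125,0],
    [-0.006,-0.125,0],
    [-0.006,-0.125,0],
    [-0.006,-0.125,0],
    [0,0,0]
  ],
  "twist": [
    [0,0,-1],
    [0,0,-1],
    [0,0,-1],
    [0,0,-1],
    [0,0,0]
  ],
  "gripper": [-1,-1,-1,-1,-1]
}}

```text
time: 18.5
tool_pos: [0.516, 0.1781, 0.3132]
ee_rot: [3.141, 0.001, 2.898]
wrist_force: [-2.6, 0.1, 6.0]
width: 0.0153
finger_force: 30.0
```

Run:
```python
from h import *
o=robot.get_obs(); d=o["tool_pos"][:2]-[.5645,.1667]; print(o["tool_pos"],o["ee_rot"],o["wrist_force"],o["width"],np.hypot(*d),np.arctan2(d[1],d[0])%6.2832)
```

```text
[0.516  0.1781 0.3132] [3.1407 0.0006 2.8977] [-2.612   0.0661  6.0305] 0.015283643942906879 0.049824762827614125 2.9112002880172554
```

Call:
{"name": "play_rows", "arguments": {
  "translation": [
    [-0.006,-0.125,0],
    [-0.006,-0.125,0],
    [-0.006,-0.125,0],
    [-0.006,-0.125,0],
    [-0.006,-0.125,0],
    [-0.006,-0.125,0],
    [0,0,0]
  ],
  "twist": [
    [0,0,-1],
    [0,0,-1],
    [0,0,-1],
    [0,0,-1],
    [0,0,-1],
    [0,0,-1],
    [0,0,0]
  ],
  "gripper": [-1,-1,-1,-1,-1,-1,-1]
}}

```text
time: 19.2
tool_pos: [0.517, 0.1482, 0.3132]
ee_rot: [3.141, -0.003, -2.786]
wrist_force: [-7.1, -2.2, 8.7]
width: 0.0153
finger_force: 30.0
```

Call:
{"name": "play_rows", "arguments": {
  "translation": [
    [-0.006,-0.125,0],
    [-0.006,-0.125,0],
    [-0.006,-0.125,0],
    [-0.006,-0.125,0],
    [-0.006,-0.125,0],
    [0,0,0],
    [0,0,0]
  ],
  "twist": [
    [0,0,-1],
    [0,0,-1],
    [0,0,-1],
    [0,0,-1],
    [0,0,-1],
    [0,0,0],
    [0,0,0]
  ],
  "gripper": [-1,-1,-1,-1,-1,-1,-1]
}}

```text
time: 19.9
tool_pos: [0.531, 0.1272, 0.3132]
ee_rot: [3.141, -0.005, -2.287]
wrist_force: [-5.9, -5.1, 8.1]
width: 0.0155
finger_force: 30.0
```

Run:
```python
from h import *
o=robot.get_obs(); d=o["tool_pos"][:2]-[.5645,.1667]; print(o["joint_positions"],o["tool_pos"],o["ee_rot"],o["wrist_force"],o["width"],np.hypot(*d),np.arctan2(d[1],d[0])%6.2832)
for c in ["wrist","top","scene"]:
    im,C=snap(c,c+"9"); print(c); pts(["magnifier_knob","magnifier_pivot","lens_center","board_chip"],c)
```

```text
[ 0.1321  0.1155  1.5224 -0.003   1.5073 -2.2928] [0.531  0.1272 0.3132] [ 3.1415 -0.0047 -2.2873] [-5.9031 -5.1233  8.0896] 0.015545518630201155 0.05179179840459708 4.009014637662467
wrist
magnifier_knob [(0.86, [0.5279, 0.1271, 0.1205]), (0.75, [0.5129, 0.0754, -0.0027])]
magnifier_pivot [(0.81, [0.5625, 0.1629, 0.0983])]
lens_center [(0.92, [0.5002, 0.0949, 0.0963])]
board_chip [(0.37, [0.5162, 0.0497, 0.0394])]
top
magnifier_knob [(0.66, [0.7767, 0.1919, 0.1207])]
magnifier_pivot [(0.97, [0.7929, 0.2375, 0.1025]), (0.36, [0.5144, 0.0793, 0.031])]
lens_center [(0.61, [0.7507, 0.1535, 0.0962])]
board_chip [(0.92, [0.5172, 0.0802, 0.0299]), (0.7, [0.4915, -0.3932, 0.0125]), (0.42, [0.5112, 0.0746, 0.0209]), (0.39, [0.5186, 0.0775, 0.0226])]
scene
magnifier_knob [(0.88, [0.77, 0.1912, 0.1208]), (0.62, [0.5281, 0.124, 0.115]), (0.2, [0.6346, -0.2333, 0.0035])]
magnifier_pivot [(0.88, [0.7994, 0.2428, 0.0999]), (0.61, [0.5622, 0.1689, 0.1039]), (0.39, [0.6337, -0.2335, 0.0026])]
lens_center [(0.73, [0.7495, 0.1508, 0.1054]), (0.66, [0.4973, 0.0893, 0.0978])]
board_chip [(0.95, [0.51, 0.0772, 0.0291]), (0.64, [0.4933, -0.3885, 0.005])]
```

Run:
```python
import numpy as np
from scipy.optimize import least_squares
P=np.array([[.5252,.196],[.516,.1781],[.517,.1482],[.531,.1272]])
f=least_squares(lambda p:np.hypot(*(P-p).T)-.05,[.5645,.1667]);p=f.x
print(p,f.fun*1000)
g=least_squares(lambda q:np.hypot(*(P-q[:2]).T)-q[2],[.5645,.1667,.05]);print(g.x,g.fun*1000)
for pv in (p,np.array([.5645,.1667])):
  for ch in ([.5137,.084],[.5129,.0845]):
    d=np.array(ch)-pv; k=P[-1]-pv; print(np.hypot(*d),np.arctan2(d[1],d[0])-np.arctan2(k[1],k[0]))
```

```text
[0.56416974 0.16465578] [ 0.01101298  0.01071347 -0.04224465  0.03166024]
[0.56434571 0.16467071 0.05015091] [-0.01199316  0.02531593 -0.022067    0.00874424]
0.09514488501604922 0.16565273413286175
0.09515006547951906 0.1557377284898278
0.09705632385372935 0.15254572504070207
0.09705359344197409 0.14282548107609339
```

Call:
{"name": "play_rows", "arguments": {
  "translation": [
    [0.01,-0.1,0],
    [0.01,-0.1,0],
    [0,0,0],
    [0,0,0]
  ],
  "twist": [
    [0,0,-0.4],
    [0,0,-0.4],
    [0,0,0],
    [0,0,0]
  ],
  "gripper": [-1,-1,-1,-1]
}}

```text
time: 21.05
tool_pos: [0.5362, 0.1224, 0.3131]
ee_rot: [3.139, -0.003, -2.206]
wrist_force: [-7.6, -2.0, 8.0]
width: 0.0151
finger_force: 30.0
```

Run:
```python
from h import *
o=robot.get_obs(); d=o["tool_pos"][:2]-[.5642,.1647]; print(o["joint_positions"][5],o["tool_pos"],o["ee_rot"],o["wrist_force"],np.hypot(*d),np.arctan2(d[1],d[0])%6.2832)
for c in ["wrist","scene"]:
    im,C=snap(c,c+"10"); print(c); pts(["magnifier_pivot","lens_center"],c)
```

```text
-2.384900970348511 [0.5362 0.1224 0.3131] [ 3.1386 -0.0034 -2.2061] [-7.615  -1.9632  7.9983] 0.05073457223290945 4.128444463314756
wrist
magnifier_pivot [(0.57, [0.5627, 0.1639, 0.0991])]
lens_center [(0.93, [0.5096, 0.0807, 0.0977])]
scene
magnifier_pivot [(0.85, [0.7973, 0.2432, 0.1]), (0.73, [0.5638, 0.1721, 0.1034])]
lens_center [(0.8, [0.7498, 0.1526, 0.103]), (0.64, [0.5071, 0.0839, 0.1031])]
```

Call:
{"name": "play_rows", "arguments": {
  "translation": [
    [0.01,-0.03,0],
    [0,0,0],
    [0,0,0]
  ],
  "twist": [
    [0,0,0],
    [0,0,0],
    [0,0,0]
  ],
  "gripper": [-1,-1,-1]
}}

```text
time: 21.65
tool_pos: [0.5367, 0.1219, 0.3132]
ee_rot: [3.137, -0.003, -2.205]
wrist_force: [-9.4, 0.4, 9.3]
width: 0.0151
finger_force: 30.0
```

Call:
{"name": "play_rows", "arguments": {
  "translation": [
    [0,0,0],
    [0,0,0],
    [0,0,0],
    [0,0,-0.4],
    [0,0,-0.7],
    [0,0,-0.7],
    [0,0,-0.7],
    [0,0,0]
  ],
  "twist": [
    [0,0,0],
    [0,0,0],
    [0,0,0],
    [0,0,0],
    [0,0,0],
    [0,0,0],
    [0,0,0],
    [0,0,0]
  ],
  "gripper": [-0.3,-0.3,-0.3,-0.3,-0.3,-0.3,-0.3,-0.3]
}}

```text
time: 22.45
tool_pos: [0.5389, 0.1214, 0.4165]
ee_rot: [-3.135, 0.006, -2.207]
wrist_force: [0.8, -0.3, 0.5]
width: 0.0329
finger_force: 0.0
```

Run:
```python
from h import *
o=robot.get_obs(); print(o["time"],o["joint_positions"][5],o["tool_pos"],o["ee_rot"])
go([.5375,-.03,.40])
for c in ["wrist","scene","top"]:
    im,C=snap(c,c+"11"); print(c); pts(["magnifier_pivot","magnifier_knob","lens_center","board_chip"],c)
```

```text
22.45 -2.386688111146998 [0.5389 0.1214 0.4165] [-3.1349  0.0062 -2.2067]
at [0.5389 0.1214 0.4165] [-3.1349  0.0062 -2.2067] tool shift units [ 3.0658 -2.2198  0.4117] twist z None
wrist
magnifier_pivot [(0.55, [0.5637, 0.1667, 0.0981])]
magnifier_knob [(0.57, [0.5355, 0.1196, 0.1237])]
lens_center [(0.72, [0.5119, 0.0834, 0.1013])]
board_chip []
scene
magnifier_pivot [(0.91, [0.7964, 0.2417, 0.1001]), (0.74, [0.5647, 0.1695, 0.1049])]
magnifier_knob [(0.98, [0.7742, 0.192, 0.1219]), (0.88, [0.535, 0.1239, 0.1173])]
lens_center [(0.98, [0.7501, 0.1521, 0.1032]), (0.86, [0.5106, 0.0806, 0.102])]
board_chip [(0.93, [0.5105, 0.0778, 0.0306]), (0.81, [0.4916, -0.3912, 0.0097]), (0.69, [0.5236, 0.0175, 0.0242])]
top
magnifier_pivot [(0.8, [0.7942, 0.2382, 0.1034]), (0.2, [0.6331, -0.2344, 0.0009])]
magnifier_knob [(0.91, [0.7715, 0.1926, 0.122])]
lens_center [(0.98, [0.7466, 0.1556, 0.0994]), (0.68, [0.5094, 0.0822, 0.1001])]
board_chip [(0.56, [0.4922, -0.3952, 0.014]), (0.55, [0.5143, 0.0773, 0.03])]
```

Run:
```python
from h import *
def red(im,C,z,lo):
    i=im.astype(int); m=(i[...,0]>i[...,1]+70)&(i[...,0]>i[...,2]+70)
    k,l,s,ce=cv2.connectedComponentsWithStats(m.astype(np.uint8))
    for j in range(1,k):
        p=back(ce[j],z,C)[0]
        if s[j,4]>8 and np.hypot(*(p[:2]-lo))<.03: print(" red z",z,s[j],p)
for c in ["wrist","top"]:
    C=cam(c); im=robot.snapshot(c); print(c)
    red(im,C,.030,[.512,.083]); red(im,C,.13,[.537,.122])
    hsv=cv2.cvtColor(im,cv2.COLOR_RGB2HSV)
    uv0=proj([.511,.0825,.105],C)[0]; print(uv0)
    # radial search for outer ring edge
    pts_=[]
    R=30/1000
    for a in np.linspace(0,2*np.pi,72,endpoint=False):
        rs=np.linspace(.022,.040,60); P=np.c_[.511+rs*np.cos(a),.0825+rs*np.sin(a),np.full(60,.105)]
        uv=proj(P,C); v=cv2.remap(cv2.cvtColor(im,cv2.COLOR_RGB2GRAY).astype(np.float32),uv[:,0].astype(np.float32)[None],uv[:,1].astype(np.float32)[None],1)[0]
        k=np.argmin(np.convolve(v,[1,1,1,0,-1,-1,-1],"same")[4:-4])+4
        k=np.argmax(v[:-6]-v[6:])+3
        if v[k-3]>150: pts_.append(P[k,:2])
    pts_=np.array(pts_)
    from scipy.optimize import least_squares
    f=least_squares(lambda q:np.hypot(*(pts_-q[:2]).T)-q[2],[.511,.0825,.03],loss="soft_l1",f_scale=.0005); print(len(pts_),f.x,np.median(abs(f.fun)))
```

```text
wrist
 red z 0.03 [268 128  18  18 177] [0.5135 0.0826 0.03  ]
 red z 0.13 [272 196  23  30 551] [0.5362 0.1218 0.13  ]
[278.5738 142.9807]
72 [0.5128 0.0855 0.0319] 0.0011464535972878793
top
 red z 0.03 [245 236   5   4  19] [0.5118 0.0818 0.03  ]
[245.058  237.2988]
38 [0.5091 0.082  0.0296] 0.0004121758636723358
```

Run:
```python
from h import *
C=cam("wrist"); im=robot.snapshot("wrist"); hsv=cv2.cvtColor(im,cv2.COLOR_RGB2HSV)
g=cv2.cvtColor(im,cv2.COLOR_RGB2GRAY)
a=proj([.511,.0825,.105],C)[0]; b=proj([[.541,.0825,.105]],C)[0]; r=np.hypot(*(b-a)); print("exp r",r)
x0,y0=int(a[0]-1.6*r),max(int(a[1]-1.6*r),0); cr=g[y0:int(a[1]+1.6*r),x0:int(a[0]+1.6*r)]
for p2 in (30,20):
    h=cv2.HoughCircles(cv2.GaussianBlur(cr,(3,3),0),cv2.HOUGH_GRADIENT,1,3,param1=120,param2=p2,minRadius=int(.7*r),maxRadius=int(1.1*r))
    if h is not None:
        for c in h[0][:6]: print(c+[x0,y0,0],back(c[:2]+[x0,y0],.105,C)[0],back(c[:2]+[x0,y0],.095,C)[0]); 
# profile strings along row and column
for k in range(0,cr.shape[0],4): print(''.join(' .:-=+*#%@'[int(v)*10//256] for v in cr[k,::2]))
R=cv2.Rodrigues(C[0])[0]; print("cam",-R.T@C[1],"x0y0",x0,y0)
```

```text
exp r 38.63046498851478
[279.5 143.5  32.1] [0.5107 0.0832 0.105 ] [0.5114 0.0841 0.095 ]
[282.5 143.5  41.4] [0.5089 0.0846 0.105 ] [0.5095 0.0855 0.095 ]
[281.5 140.5  35.9] [0.5081 0.0823 0.105 ] [0.5087 0.0832 0.095 ]
[279.5 146.5  41.4] [0.5121 0.0851 0.105 ] [0.5128 0.086  0.095 ]
[277.5 140.5  35.8] [0.5106 0.0805 0.105 ] [0.5112 0.0813 0.095 ]
[282.5 137.5  35.8] [0.5062 0.0809 0.105 ] [0.5067 0.0817 0.095 ]
[279.5 143.5  32.1] [0.5107 0.0832 0.105 ] [0.5114 0.0841 0.095 ]
[282.5 143.5  41.4] [0.5089 0.0846 0.105 ] [0.5095 0.0855 0.095 ]
[281.5 140.5  35.9] [0.5081 0.0823 0.105 ] [0.5087 0.0832 0.095 ]
[279.5 146.5  41.4] [0.5121 0.0851 0.105 ] [0.5128 0.086  0.095 ]
[277.5 140.5  35.8] [0.5106 0.0805 0.105 ] [0.5112 0.0813 0.095 ]
[282.5 152.5  41.4] [0.5129 0.0902 0.105 ] [0.5137 0.0913 0.095 ]
%%%%%%%%%%%%%%%%%%%%%**********+++**+++++=--------------------
%%%%%%%%%%%%%%%%%%%********+=+*++++++++++++-------------------
%%%%%%%%%%%%%%%%%********#*+======++++++@@@#=-----------------
%%%%%%%%%%%%%%%*******+===++++======+++++%@@#+=---------------
%%%%%%%%%%%%%*****==+=======+===
[... 1007 characters left out ...]
####%%%%%%@@@@@@@@@%%*--*@@@@@@
:::::::::::+%%%@@@@@%%%@@@@@@@@@%####%%@@@@@@@@@@%%*:----#@@@@
:::::::::::::+%%%%@@@@%%%@@@@@@@@@%##%@@@%@@@@@@%+---------#@@
:::::::::::::::+%%%%@@@@@@%%%@@@@@@@%%%@@@@@@@%+:----------:-%
:::::::::::::::-:+%%%%@@@@@@@@@@@@@@@@@@@@%%%--------------:::
:::::::::::::::----+%%%%@@@@%@@@@@@@@@@%%%+----------------:::
=-:::::::::::::------+%%%%@@@@@@@@@@@@@@@%----------:::::-::::
===-:::::::::::::------+%%%%@@@@@@@@@@@@@@@%-------:::::::::::
=====-::::::::::::::-----+%%%@@@@@%%%%@@@@@@@#----::::::::::::
=======-::::::::::::-------+%@@=----=**@@@@@@@@#----::::::::::
=========-::::::::::::-:-----==---------*@@@@@@@@#-:::::::::::
cam [0.4916 0.0584 0.3905] x0y0 216 81
```

Both cameras put the lens about 2.5 mm short of the chip, so I'll take the knob again and nudge it about 1 mm further.

Call:
{"name": "play_rows", "arguments": {
  "translation": [
    [0,-0.03,0.7],
    [0,0,0.7],
    [0,0,0.7],
    [0,0,0.4],
    [0,0,0],
    [0,0,0],
    [0,0,0],
    [0,0,0]
  ],
  "twist": [
    [0,0,0],
    [0,0,0],
    [0,0,0],
    [0,0,0],
    [0,0,0],
    [0,0,0],
    [0,0,0],
    [0,0,0]
  ],
  "gripper": [-0.3,-0.3,-0.3,-0.3,-0.3,-1,-1,-1]
}}

```text
time: 24.15
tool_pos: [0.5393, 0.1208, 0.3133]
ee_rot: [-3.141, 0.001, -2.206]
wrist_force: [-2.4, 0.4, 1.5]
width: 0.0154
finger_force: 30.0
```

Call:
{"name": "play_rows", "arguments": {
  "translation": [
    [0,0,0],
    [0,0,0],
    [0,0,0]
  ],
  "twist": [
    [0,0,0],
    [0,0,0],
    [0,0,0]
  ],
  "gripper": [-1,-1,-1]
}}

```text
time: 24.45
tool_pos: [0.5394, 0.1208, 0.3132]
ee_rot: [-3.14, 0.002, -2.206]
wrist_force: [-2.4, 1.3, 6.9]
width: 0.0152
finger_force: 30.0
```

Call:
{"name": "play_rows", "arguments": {
  "translation": [
    [0,0,0],
    [0,0,0],
    [0,0,0],
    [0,0,-0.4],
    [0,0,-0.7],
    [0,0,-0.7],
    [0,0,-0.7],
    [0,0,0]
  ],
  "twist": [
    [0,0,0],
    [0,0,0],
    [0,0,0],
    [0,0,0],
    [0,0,0],
    [0,0,0],
    [0,0,0],
    [0,0,0]
  ],
  "gripper": [-0.3,-0.3,-0.3,-0.3,-0.3,-0.3,-0.3,-0.3]
}}

```text
time: 25.25
tool_pos: [0.5398, 0.1206, 0.4164]
ee_rot: [-3.135, 0.006, -2.207]
wrist_force: [0.3, 0.5, 0.3]
width: 0.0327
finger_force: 0.0
```

```bash
cat > m.py <<'E'
from h import *
o=robot.get_obs(); print(o["time"],o["tool_pos"])
C=cam("wrist"); im=robot.snapshot("wrist")
g=cv2.cvtColor(im,cv2.COLOR_RGB2GRAY); i=im.astype(int); m=(i[...,0]>i[...,1]+70)&(i[...,0]>i[...,2]+70)
k,l,s,ce=cv2.connectedComponentsWithStats(m.astype(np.uint8))
for j in range(1,k):
    for z,lo in ((.03,[.513,.083]),(.13,[.537,.122])):
        p=back(ce[j],z,C)[0]
        if s[j,4]>60 and np.hypot(*(p[:2]-lo))<.02: print("red z",z,s[j],p)
a=proj([.511,.0825,.105],C)[0]; r=np.hypot(*(proj([.541,.0825,.105],C)[0]-a)); x0,y0=int(a[0]-1.6*r),max(int(a[1]-1.6*r),0)
cr=g[y0:int(a[1]+1.6*r),x0:int(a[0]+1.6*r)]
h=cv2.HoughCircles(cv2.GaussianBlur(cr,(3,3),0),cv2.HOUGH_GRADIENT,1,3,param1=120,param2=20,minRadius=int(.7*r),maxRadius=int(1.1*r))
for c in h[0][:4]: print(c+[x0,y0,0],back(c[:2]+[x0,y0],.105,C)[0])
for k in range(8,cr.shape[0]-24,4): print(''.join(' .:-=+*#%@'[int(v)*10//256] for v in cr[k,::2]))
print(x0,y0)
for c in ["wrist","top","scene"]:
    robot.snapshot(c); pts(["lens_center","magnifier_knob"],c)
E
python3 m.py
```

```text
25.25 [0.5398 0.1206 0.4164]
red z 0.03 [273 124  17  19 173] [0.5136 0.0825 0.03  ]
red z 0.13 [272 192  23  30 534] [0.5391 0.12   0.13  ]
[276.5 141.5  31.9] [0.5162 0.0805 0.105 ]
[277.5 137.5  35.9] [0.5137 0.0785 0.105 ]
[273.5 140.5  40.3] [0.5176 0.0785 0.105 ]
[273.5 137.5  35.8] [0.5162 0.0767 0.105 ]
%%%%%%%%%%%%%%%%#*******#*+======++++++%@@#=-----------------
%%%%%%%%%%%%%%#*******===++++======+++++@@@#+=---------------
%%%%%%%%%%%%#****+=*+======+=========++++%@@#++--------------
%%%%%%%%%%#****+-----=================++++#@@#+++------------
%%%%%%%%#****=-+%%%--:-=+****+++========+++%@@#+++*----------
%%%%%%#****=-*%%%%#%@@@@@@@@@@@@@@@%*=====++@@@@+++*+--------
%%%%#*****=--#%%@@@@@@@%#**##%#%@@@@@@@++***+#@@@#++++=------
%%#*********==@@@@@@@@#*#***########@@@@@#****+*%%%+++++-----
#***********@@@@#@@@#*@@@@%**####%%%%%@@@@@%%*+++*%@@*++*#=--
*******#*+*@@@@#****@@@@@#*####%%%%%%%%%@@@@%%%+=++@@@@+++++-
%%********@@@%%%%%**#@@#*#%%%##%#%%%%%%%@@@@@%%%#==+*@@@@++++
%%%%*****@@@@%%%%%%%***#%%%######%%%%%%%%%@@@@%%%%#==+*@@%*++
%%%%%%**#@@@%%%%#%%%%%%%%%########%%%%%%%%%
[... 369 characters left out ...]
@@@@@%%%%%%*-:*@@@@@@
:::::----:-#@@@@%@@%%%@@@@@@@@@@####%%@@@@@%%%%%%%+:----#@@@@
:::::::------@@@@@%@@%%%%@@@@@@@@@#%%@@@@@%%%%%%=:------:-#@@
::::::::-------@@@@@@%%%%%%@@@@@%%@@@@@@%%%%%%-:---------::-%
:::::::::-:------#@@@@@@@@@@@@@@@@@@@##%%#%%-----:------:::::
222 78
lens_center [(0.78, [0.5146, 0.0778, 0.0977])]
magnifier_knob [(0.82, [0.5377, 0.1237, 0.1232])]
lens_center [(0.85, [0.7481, 0.1536, 0.0946]), (0.72, [0.5141, 0.0775, 0.0974])]
magnifier_knob [(0.72, [0.7719, 0.193, 0.1221]), (0.31, [0.508, 0.0755, 0.0208])]
lens_center [(0.75, [0.7491, 0.1552, 0.1034]), (0.72, [0.5162, 0.0792, 0.0991])]
magnifier_knob [(0.8, [0.5398, 0.1204, 0.1163]), (0.74, [0.7701, 0.1954, 0.1223])]
```

Call:
{"name": "play_rows", "arguments": {
  "translation": [
    [0,0.045,0.7],
    [0,0,0.7],
    [0,0,0.7],
    [0,0,0.4],
    [0,0,0],
    [0,0,0],
    [0,0,0],
    [0,0,0]
  ],
  "twist": [
    [0,0,0],
    [0,0,0],
    [0,0,0],
    [0,0,0],
    [0,0,0],
    [0,0,0],
    [0,0,0],
    [0,0,0]
  ],
  "gripper": [-0.3,-0.3,-0.3,-0.3,-0.3,-1,-1,-1]
}}

```text
time: 26.55
tool_pos: [0.5383, 0.1216, 0.3135]
ee_rot: [-3.139, 0.002, -2.207]
wrist_force: [1.0, -0.4, 1.4]
width: 0.0153
finger_force: 30.0
```

Call:
{"name": "play_rows", "arguments": {
  "translation": [
    [0,0,0],
    [0,0,0],
    [0,0,0]
  ],
  "twist": [
    [0,0,0],
    [0,0,0],
    [0,0,0]
  ],
  "gripper": [-1,-1,-1]
}}

```text
time: 26.85
tool_pos: [0.5383, 0.1216, 0.3134]
ee_rot: [-3.139, 0.002, -2.207]
wrist_force: [0.7, -1.9, 5.6]
width: 0.0154
finger_force: 30.0
```

Right on target; release and check.

Call:
{"name": "play_rows", "arguments": {
  "translation": [
    [0,0,0],
    [0,0,0],
    [0,0,0],
    [0,0,-0.4],
    [0,0,-0.7],
    [0,0,-0.7],
    [0,0,-0.7],
    [0,0,0]
  ],
  "twist": [
    [0,0,0],
    [0,0,0],
    [0,0,0],
    [0,0,0],
    [0,0,0],
    [0,0,0],
    [0,0,0],
    [0,0,0]
  ],
  "gripper": [-0.3,-0.3,-0.3,-0.3,-0.3,-0.3,-0.3,-0.3]
}}

```text
time: 27.65
tool_pos: [0.5381, 0.1219, 0.4162]
ee_rot: [-3.136, 0.006, -2.206]
wrist_force: [1.1, 0.9, 0.7]
width: 0.0332
finger_force: 0.0
```

```bash
python3 m.py | grep -v '[%:]@\|%%%\|::::'
```

```text
27.65 [0.5381 0.1219 0.4162]
red z 0.03 [270 125  18  17 173] [0.5134 0.0826 0.03  ]
red z 0.13 [270 192  23  30 534] [0.5381 0.1206 0.13  ]
[274.5 140.5  39.3] [0.515  0.0803 0.105 ]
[284.5 139.5  40.4] [0.5083 0.0843 0.105 ]
[283.5 142.5  39.3] [0.5103 0.0857 0.105 ]
[274.5 143.5  29.4] [0.5164 0.0822 0.105 ]
219 78
lens_center [(0.58, [0.5139, 0.0814, 0.0997])]
magnifier_knob [(0.94, [0.5378, 0.1186, 0.1221])]
lens_center [(0.86, [0.5111, 0.0817, 0.099]), (0.66, [0.7488, 0.1543, 0.1002])]
magnifier_knob [(0.92, [0.7732, 0.193, 0.1221])]
lens_center [(0.91, [0.7483, 0.1493, 0.1045]), (0.44, [0.5247, 0.0177, 0.0215])]
magnifier_knob [(0.84, [0.7721, 0.1944, 0.1203]), (0.44, [0.5148, 0.073, 0.0216])]
```

```bash
python3 -c "
from bench import robot
print(robot.close_job())"
```

```text
the job is handed in; nothing more can be done
None
```

The green board is home at the yellow stop with both clips down behind its lip, the lens is centred over the red chip to within about 2 mm by camera, and the job is handed in at about 28 s.

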